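# Bolt the tasting chest shut

### The arm

A 6-joint arm with a two-finger parallel gripper is mounted at the origin on a cart in front of the work surface, level with it; the furniture and walls round the work are solid. World frame = base frame: x ahead of the robot, y to its left, z up, the work surface at z = 0. Lengths are in m, angles in rad, forces in N, time in s.
With the tool pointing down it reaches from about 0.225 to 0.875 m from the base axis. Payload 3.4 kg.
Tool frame: the origin (TCP) lies at the very end of the fingers, on their centre line; the grasp point (between the pads) lies behind it (manip.grasp_offset is the z of the grasp point in the tool frame, in m); z points along the fingers, y is the line along which they close (so a half turn about z gives the same grasp; the last joint's range is limited). The gripper opens to 85 mm and grips with 20 to 120 N. Pads are 22 mm wide; open, the fingers measure 114 mm over their backs; the gripper's body (76 mm by 85 mm) begins 54 mm behind the grasp point. The pads swing forward as they close: fully open they stand 13 mm farther back than shut.
Start: joints at [1.123, 0.276, 1.505, -0, 1.361, -0.121], TCP at [0.185, 0.545, 0.231] pointing down, gripper open.
Joint ranges: [-2.89, 2.89], [-0.75, 2.08], [0.22, 2.7], [-1.18, 4.32], [0.11, 2.71], [-2.7, 2.7]. Speed limits (rad/s): [2.57, 2.57, 3.14, 3.14, 3.14, 3.14].

### API

Orientations are given as a unit quaternion [w, x, y, z].
In Python, from rig import manip gives the robot as it stands.
- The arm moves only by the shell command python3 -m pendant 'ROWS' [FORCE]. ROWS is JSON, a list of rows, each an object of numbers: "dx", "dy", "dz": the shift along the tool's x, y, z in m; "rx", "ry", "rz": the turn, a rotation vector about the tool's x, y, z in degrees; "hand": the finger opening in m, from 0 to 0.0854. In form: [{"dx": .., "dy": .., "dz": .., "rx": .., "ry": .., "rz": .., "hand": ..}, ...]. A call has 1 to 12 rows; each row shifts and turns the commanded pose from where the row before left it, along the tool's axes as they then stand; what a row does not reach is not made up. A row lasts 1/12 s, in which the tool goes at most 41.7 mm and 7.16 degrees, less where a joint would pass 70% of its speed; a pose out of reach is approached as far as the arm can. A call is refused whole if a number of a shift passes 0.0417 or a number of a turn 7.16, either way. A call with a gripper value outside its range is refused whole. The fingers move at their own pace and stop on an object; FORCE is the grip in N (left out, the last holds). Time passes only in rows, so rows that do not move let the fingers close. It gives the time, the measured TCP pose, the force, the opening and the grip force at its end, in the units of the state.
- manip.get_state(): the state, without advancing time (a new reading comes with each control period).
- manip.get_image(name): name is "scene" or "side" or "wrist"; returns a dict with "frame" (384x512x3 uint8, red, green, blue), "fx", "fy", "cx", "cy" (pixels), "position" and "attitude" of the camera in the world; the wrist camera has in their place "mount" (4x4, takes a point from camera to tool coordinates, whose origin is the TCP and whose axes are the flange's). Camera axes: x right, y up, looking along -z (the intrinsics and any distortion apply to the point x, -y, -z); pixel columns grow to the right and rows downward; lengths in m; the calibration is good to about 2 mm. The wrist camera is an equidistant fisheye: a pixel r from the principal point sees the ray r / f radians off the axis. A picture is of the moment at which its call begins: read the wrist's pose just before it. There is no depth.
- manip.sign_off(): hands the job in; it is judged then, once.
The state is a dict: "clock": time; "qpos": joint angles; "qd": joint speeds; "effort": joint torques, N m; "position": TCP position; "ee_rot": TCP orientation; "contact_force": force on the tool from outside, world axes, zero at the start; "moment": the same for the moment, N m; "width": finger opening in m; "gripper_force": force on a finger pad.
Only numpy, scipy, OpenCV 4.12 (cv2) and the standard library are available. Lean on these libraries where they do the work, as an engineer would, in place of code of your own. Each camera call takes 0.05 s, during which the arm holds its last target. There are 200 camera calls.

### The job

Lock the lid of the wooden tasting chest: slide the barrel bolt home into the keeper until its handle comes up gently against the rubber stop, then turn the handle down toward the front of the chest until it lies fully in the notch, and let go. The brass rail and stop bend easily, so never force the handle against them, and leave the cocktail sticks, the green-lidded jar and the mug standing where they are.

Things in the scene. Friction and masses are not known exactly. Their poses are not given: they have to be found in the camera images.
- chest: Low wooden chest, 196 x 340 mm, 80 mm high, fixed to the table. Origin: centre of its underside; z up, -x its front (faces the robot at yaw 0; yaw varies by 0.4 rad either way), +y its left, where the lid leaf is. A barrel bolt on its top has its axis along chest y, at x = 0, z = 106 mm, and slides to +y through a guide strap (y = 38 to 50 mm) into the keeper on the leaf.
- bolt_plate: Steel base plate with guide straps (11.5 mm above the axis) and a thin brass notch rail, spoilt by loads over 12 N. Origin on the bolt axis at chest (0, 0, 106) mm, axes as the chest's. The rail stands 14 to 20 mm in front (-x) of the axis, its top 15 mm above the axis: away from the notch the handle turns down only to about 0.55 rad. The rail does not move in use.
- notch_nominal (a point): Middle of the notch's mouth IF the rail were centred. The notch is an 11 mm wide gap in the rail for the 8 mm stem. The rail is set in slotted holes, so the real notch lies anywhere within 16 mm to either side (along chest y), is not measured and must be felt. Right at its +y side a rubber-faced stop crosses the stem's path (top 22 mm above the axis): a stem touching the stop stands at the notch.
- keeper_mouth (a point): Near end of the keeper on the lid leaf, a steel strap 14 mm long round the bolt axis, which the 12 mm bolt must enter. 30 mm wide, top 11.5 mm above the axis. Axes as the chest's.
- bolt (a joint): Travel of the bolt (m) along chest +y. At 0 it is drawn back, the handle stem at chest y = -50 mm (stem y = -50 mm + travel). Starts at 0 to 12 mm; the stem meets the stop somewhere between 35 and 68 mm of travel. Sliding friction 2 to 3 N.
- bolt_handle (a joint): Angle of the bolt's handle (rad) about the bolt axis: 0 stands straight up, positive leans to the chest's front (-x); its end stop, fully down in the notch, is at 1.32. Starts between -0.2 and 0.3. It stays where it is left (friction about 0.05 N m). Where the stem lies on the rail instead of in the notch, a push on the knob reaches the rail 2.7 times as hard.
- knob (a point): Centre of the rubbery black ball knob, 18 mm across, at the end of the 8 mm stem, 55 mm from the bolt axis: at angle a it is at chest x = -55 sin(a) mm, z = 106 + 55 cos(a) mm. It can be pinched from above along the chest's y (best with the ball at or a little above the pads' middle) and pivots between the pads, or be pushed with shut fingers.
- sticks: Clear jar of cocktail sticks, 45 mm across, 68 mm high, standing on the back left of the chest's top. Origin: centre of its underside, z up.
- mustard: Glass jar with green lid, 74 mm across, 83 mm high, on the table to the right of the chest. Origin: centre of its underside, z up.
- mug: Green and white mug, 78 mm across without its handle, 101 mm high, on the table to the left of the chest. Origin: centre of its underside, z up.

How it is judged:
On the way:
1. the bolt is slid into the keeper with its handle still up (value of joint bolt above 0.03 m and value of joint bolt_handle below 0.8 rad), for 0.1 s.
At the end, for the whole second after the job is handed in: the bolt is at least 30 mm across, in its keeper, and its handle is at 1.2 rad or more, down in the notch (value of joint bolt above 0.03 m and value of joint bolt_handle above 1.2 rad); the robot touches nothing.
It fails at once if the bolt plate with its brass rail, notch and stop is loaded with more than 12 N (contact force between bolt_plate and anything else above 12 N).
It fails at once if the cocktail sticks are moved by more than 20 mm or tipped (distance of sticks from where it was at the start of the episode above 0.02 m or angle between sticks's own z axis and vertical above 0.3 rad).
It fails at once if the green-lidded jar is moved by more than 20 mm or tipped (distance of mustard from where it was at the start of the episode above 0.02 m or angle between mustard's own z axis and vertical above 0.3 rad).
It fails at once if the mug is moved by more than 20 mm or tipped (distance of mug from where it was at the start of the episode above 0.02 m or angle between mug's own z axis and vertical above 0.3 rad).
It also fails if it takes over 70 s, if anything falls off the work surface, if the arm or the gripper's body presses on something with over 40 N, if the wrist force passes 120 N, or if a joint passes its speed limit or range.

## Working session

There is one attempt and no reset: what is moved stays moved. The work goes in short steps, Python scripts to look and compute and a shell command to move; the robot and the scene stay as the last step left them, time stands still between calls to the robot, and variables do not carry over. Pictures are saved under pics/ and viewed, at most 10 in all, crops included, and the job is handed in when it is done.

```bash
mkdir -p pics
cat > h.py <<'E'
import numpy as np,cv2
from rig import manip
from scipy.spatial.transform import Rotation as R
def rot(q): return R.from_quat([q[1],q[2],q[3],q[0]]).as_matrix()
E
python3 - <<'E'
from h import *
s=manip.get_state();print(s['position'],s['ee_rot'],s['contact_force'],s['width'],manip.grasp_offset)
import pickle
d={}
for n in ['scene','side','wrist']:
    i=manip.get_image(n);d[n]=i;cv2.imwrite(f'pics/{n}0.png',i['frame'][:,:,::-1]); print(n,{k:v for k,v in i.items() if k!='frame'})
pickle.dump(d,open('im0.pkl','wb'))
a=np.hstack([cv2.resize(d[n]['frame'],(400,300)) for n in ['side','wrist']])
cv2.imwrite('pics/sw0.png',a[:,:,::-1])
cv2.imwrite('pics/scene0b.png',cv2.resize(d['scene']['frame'],(800,600))[:,:,::-1])
E
```

```text
[0.18434086 0.54408997 0.23042267] [-2.67340166e-04  1.62664166e-01  9.86681062e-01 -8.82555926e-04] [-0.2241692  -0.25698042  0.10844016] 0.08529725414982481 -0.0187
scene {'fx': 347.97958444815754, 'fy': 347.97958444815754, 'cx': 257.77696917790024, 'cy': 190.85491119001358, 'position': array([-0.13595635, -0.33805222,  0.77055093]), 'attitude': array([ 0.773544  ,  0.37252112, -0.23491605, -0.45571059])}
side {'fx': 428.7748306797513, 'fy': 428.7748306797513, 'cx': 254.98625447572982, 'cy': 196.2463743173598, 'position': array([0.59548291, 1.12658089, 0.6272623 ]), 'attitude': array([0.02259977, 0.00140178, 0.5346435 , 0.8447743 ])}
wrist {'fx': 297.3186396354542, 'fy': 297.3186396354542, 'cx': 254.6427423420059, 'cy': 192.77932199881533, 'mount': array([[-1.25155490e-03,  9.55357324e-01,  2.95450193e-01,
         7.60862913e-02],
       [ 9.99999216e-01,  1.18499855e-03,  4.04321535e-04,
         3.48010918e-05],
       [ 3.61634888e-05,  2.95450468e-01, -9.55358058e-01,
        -1.42763238e-01],
       [ 0.00000000e+00,  0.00000000e+00,  0.00000000e+00,
         1.00000000e+00]])}
```

View pics/scene0b.png

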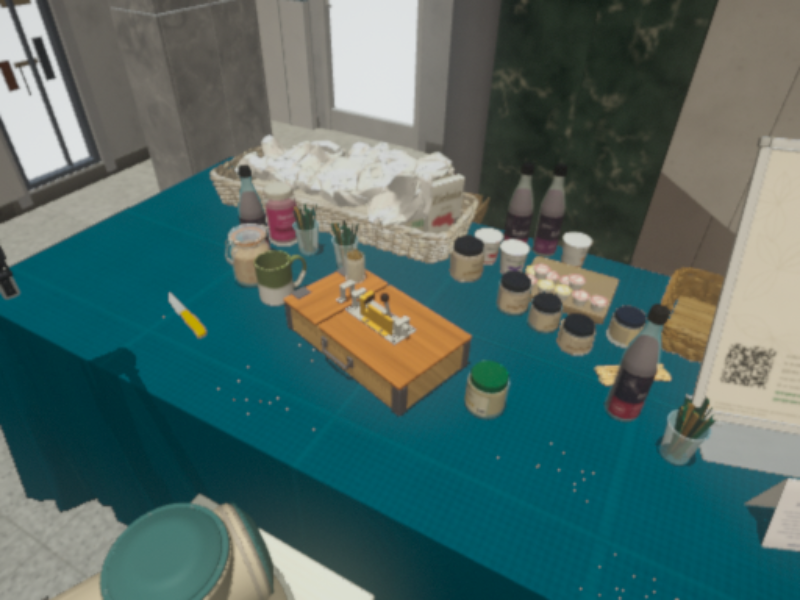

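View pics/sw0.png

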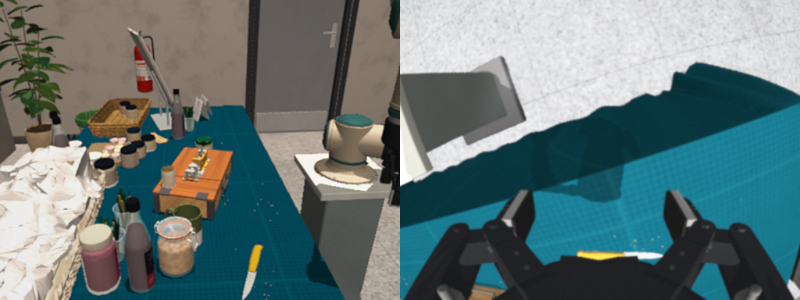

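The scene view shows the chest at about (285–470, 270–410) of 800×600, with the bolt and its black knob near (385,300). The side view shows it at (150–235, 145–220). I'll enlarge both.

Run:
```python
import pickle,cv2
d=pickle.load(open('im0.pkl','rb'))
for n,(x,y,w,h,k) in {'scene':(175,165,133,100,6),'side':(188,180,120,100,6)}.items():
    cv2.imwrite(f'pics/{n}_c.png',cv2.resize(d[n]['frame'][y:y+h,x:x+w],None,fx=k,fy=k,interpolation=cv2.INTER_CUBIC)[:,:,::-1])
```

```text
(no output)
```

View pics/scene_c.png

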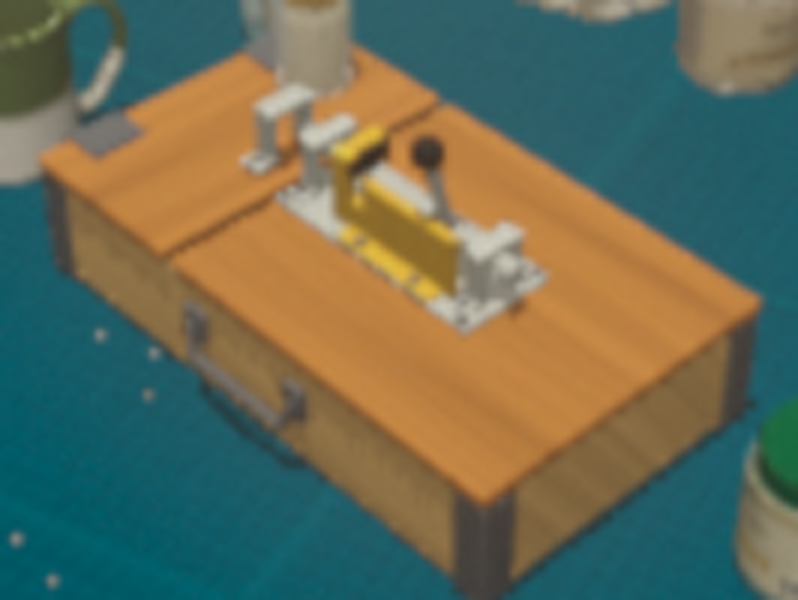

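View pics/side_c.png

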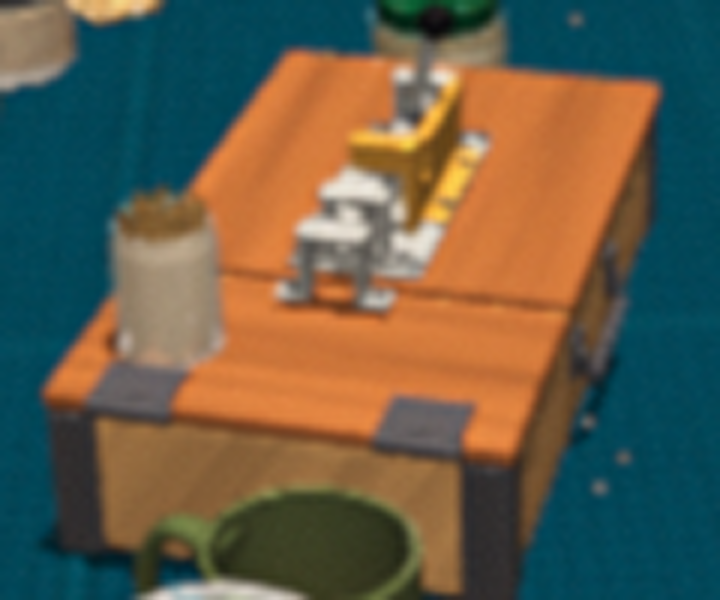

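Scene crop: top corners are front-left (40,158), front-right (485,503) and back-right (762,300), with the knob at (428,153). Side crop: back-right (288,50), front-right (660,88), front-left (518,460), back-left (42,402), with the knob at (436,20). The notch and stop sit at the left end of the rail.

```bash
cat >> h.py <<'E'
def proj(i,P):
    c=(np.atleast_2d(P)-i['position'])@rot(i['attitude'])
    return np.c_[i['cx']+i['fx']*c[:,0]/-c[:,2], i['cy']-i['fy']*c[:,1]/-c[:,2]]
def chest2w(p,C): # p (N,3) m
    x,y,a=p; C=np.atleast_2d(C); c,s=np.cos(a),np.sin(a)
    return np.c_[x+c*C[:,0]-s*C[:,1], y+s*C[:,0]+c*C[:,1], C[:,2]]
E
python3 - <<'E'
from h import *
import pickle
from scipy.optimize import least_squares
d=pickle.load(open('im0.pkl','rb'))
px=lambda u,o:np.array(o)+(np.array(u)+.5)/6-.5
S=px([(40,158),(485,503),(762,300)],(175,165));T=px([(288,50),(660,88),(518,460),(42,402)],(188,180))
f=lambda x,y:(x*.098,y*.17,.08)
CS=[f(-1,1),f(-1,-1),f(1,-1)];CT=[f(1,-1),f(-1,-1),f(-1,1),f(1,1)]
ks=px([(428,153)],(175,165));kt=px([(436,20)],(188,180))
def res(v):
    p=v[:3];kn=chest2w(p,[(-.055*np.sin(v[4]),-.05+v[3],.106+.055*np.cos(v[4]))])
    return np.r_[(proj(d['scene'],chest2w(p,CS))-S).ravel(),(proj(d['side'],chest2w(p,CT))-T).ravel(),(proj(d['scene'],kn)-ks).ravel(),(proj(d['side'],kn)-kt).ravel()]
r=least_squares(res,[.5,.1,0,.005,0]);print(r.x,np.round(res(r.x),2))
p=r.x[:3];v=r.x
np.save('pose.npy',r.x)
kn=chest2w(p,[(-.055*np.sin(v[4]),-.05+v[3],.106+.055*np.cos(v[4]))])[0];print('knob',kn)
# free triangulation
q=least_squares(lambda k:np.r_[(proj(d['scene'],k)-ks).ravel(),(proj(d['side'],k)-kt).ravel()],kn);print('tri',q.x,q.fun)
for n,o in (('scene',(175,165)),('side',(188,180))):
    print(n,[np.round((proj(d[n],chest2w(p,[c]))[0]-o)*6) for c in [(0,.05,.1175),(0,.038,.1175),(-.017,-.05,.121),(-.017,.0,.121),(-.017,.03,.121)]])
M=rot(manip.get_state()['ee_rot']);print(M, np.degrees(np.arctan2(M[1,1],M[0,1])), 'chest y dir deg',np.degrees(p[2])+90)
E
```

```text
[ 0.57617692  0.0964712  -0.28902031  0.00230817  0.24459719] [-1.52  0.07 -1.33 -0.83 -0.99 -0.56 -0.7  -0.13 -0.35 -1.13 -0.23 -2.46
 -0.04 -2.32 -0.29  0.45 -0.4  -0.25]
knob [0.54981744 0.05455358 0.15936292]
tri [0.54972524 0.05458137 0.15958138] [-0.31920988  0.39992873 -0.36480685 -0.32223726]
scene [array([313., 122.]), array([328., 133.]), array([421., 221.]), array([353., 174.]), array([313., 148.])]
side [array([349., 192.]), array([356., 180.]), array([441.,  91.]), array([415., 138.]), array([398., 168.])]
[[-9.47058633e-01  3.21060059e-01 -6.19733133e-04]
 [ 3.21060610e-01  9.47057771e-01 -1.28944674e-03]
 [ 1.72933232e-04 -1.42015357e-03 -9.99998977e-01]] 71.27293555958086 chest y dir deg 73.44035585522873
```

```bash
python3 -m pendant '[{"rz":-2.2,"dx":-0.02,"dy":-0.015},{"dx":-0.02,"dy":-0.015},{"dx":-0.02,"dy":-0.015},{"dx":-0.02,"dy":-0.015},{"dx":-0.02,"dy":-0.015},{"dx":-0.02,"dy":-0.015},{"dx":-0.02,"dy":-0.015},{"dx":-0.02,"dy":-0.015},{"dx":-0.02,"dy":-0.015},{"dx":-0.02,"dy":-0.015},{"dx":-0.02,"dy":-0.015},{"dx":-0.02,"dy":-0.015}]' && python3 -m pendant '[{"dx":-0.02,"dy":-0.015},{"dx":-0.02,"dy":-0.015},{"dx":-0.02,"dy":-0.015},{"dx":-0.02,"dy":-0.015},{"dx":-0.02,"dy":-0.015},{"dx":-0.02,"dy":-0.015},{"dx":-0.02,"dy":-0.015},{"dx":-0.02,"dy":-0.015},{"dx":-0.02,"dy":-0.015},{"dx":-0.02,"dy":-0.015},{"dx":-0.02,"dy":-0.015},{"hand":0.05}]'
cat >> h.py <<'E'
def wproj(i,s,P):
    m=i['mount'];pt=(np.atleast_2d(P)-s['position'])@rot(s['ee_rot'])
    c=(pt-m[:3,3])@m[:3,:3]; x,y,z=c[:,0],-c[:,1],-c[:,2]
    r=np.hypot(x,y);t=np.arctan2(r,z);return np.c_[i['cx']+i['fx']*t*x/r,i['cy']+i['fy']*t*y/r]
def togo(P): # tool-axis shift to bring the TCP to P
    s=manip.get_state();return np.round((np.array(P)-s['position'])@rot(s['ee_rot']),4)
E
python3 - <<'E'
from h import *
s=manip.get_state();i=manip.get_image('wrist')
f=cv2.resize(i['frame'],(800,600),interpolation=cv2.INTER_CUBIC)
cv2.imwrite('pics/w1.png',f[:,:,::-1])
v=np.load('pose.npy');k=800/512
print(s['position'],togo((.5498,.0546,.1406)),np.degrees(np.arctan2(*rot(s['ee_rot'])[[1,0],1])))
print('knob',wproj(i,s,(.5498,.0546,.1594))*k)
print(np.round(wproj(i,s,chest2w(v[:3],[(0,.05,.1175),(0,.038,.1175),(-.098,-.17,.08),(-.098,.17,.08),(.098,-.17,.08),(-.017,0,.121)]))*k))
E
```

```text
[0.18443076 0.54419627 0.23062517] [-0.5032 -0.3464  0.0905] 71.27293555958086
knob [[127.41687565 685.12527332]]
[[205. 681.]
 [197. 679.]
 [ 55. 586.]
 [283. 633.]
 [110. 660.]
 [166. 670.]]invalid input
```

View pics/w1.png

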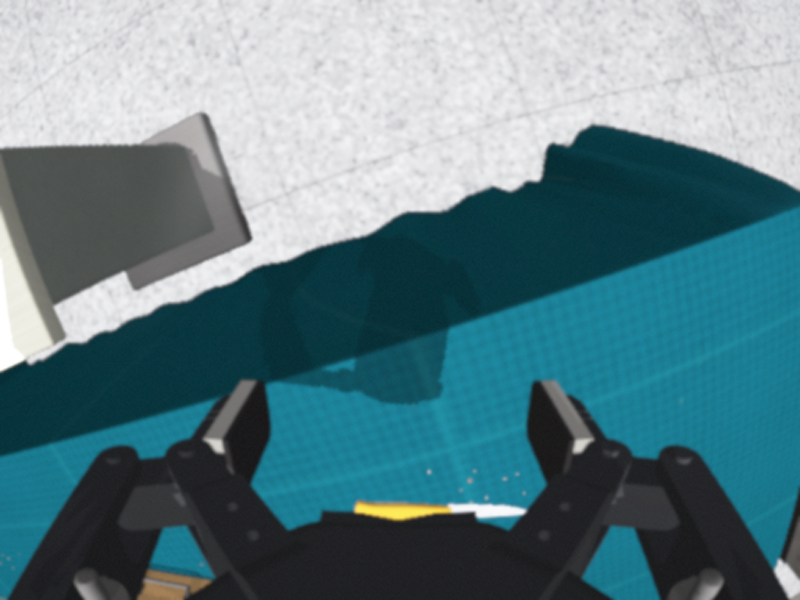

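The move was refused, so the view hasn't changed: table edge and robot base only. I'll try rows with every key given.

```bash
python3 -m pendant '[{"dx":-0.02,"dy":-0.015,"dz":0,"rx":0,"ry":0,"rz":-2.2,"hand":0.0854}]'; python3 -m pendant '[{"dx":-0.02,"dy":-0.015,"dz":0,"rx":0,"ry":0,"rz":0,"hand":0.05}]'
```

```text
clock: 0.28
position: [0.1973, 0.5266, 0.2308]
ee_rot: [-0.001, 0.142, 0.99, 0.001]
contact_force: [0.6, -0.1, 0.6]
width: 0.0853
gripper_force: 0.0
clock: 0.37
position: [0.2132, 0.5039, 0.2308]
ee_rot: [-0.0, 0.142, 0.99, -0.0]
contact_force: [0.0, -0.6, 0.7]
width: 0.0753
gripper_force: 0.0
```

```bash
python3 -m pendant '[{"dx":-0.025,"dy":-0.018,"dz":0,"rx":0,"ry":0,"rz":0,"hand":0.045},{"dx":-0.025,"dy":-0.018,"dz":0,"rx":0,"ry":0,"rz":0,"hand":0.045},{"dx":-0.025,"dy":-0.018,"dz":0,"rx":0,"ry":0,"rz":0,"hand":0.045},{"dx":-0.025,"dy":-0.018,"dz":0,"rx":0,"ry":0,"rz":0,"hand":0.045},{"dx":-0.025,"dy":-0.018,"dz":0,"rx":0,"ry":0,"rz":0,"hand":0.045},{"dx":-0.025,"dy":-0.018,"dz":0,"rx":0,"ry":0,"rz":0,"hand":0.045},{"dx":-0.025,"dy":-0.018,"dz":0,"rx":0,"ry":0,"rz":0,"hand":0.045},{"dx":-0.025,"dy":-0.018,"dz":0,"rx":0,"ry":0,"rz":0,"hand":0.045},{"dx":-0.025,"dy":-0.018,"dz":0,"rx":0,"ry":0,"rz":0,"hand":0.045},{"dx":-0.025,"dy":-0.018,"dz":0,"rx":0,"ry":0,"rz":0,"hand":0.045},{"dx":-0.025,"dy":-0.018,"dz":0,"rx":0,"ry":0,"rz":0,"hand":0.045},{"dx":-0.025,"dy":-0.018,"dz":0,"rx":0,"ry":0,"rz":0,"hand":0.045}]' 
python3 -c "
from h import *
print(togo((.5498,.0546,.1406)))"
```

```text
clock: 1.37
position: [0.4404, 0.2101, 0.2313]
ee_rot: [-0.0, 0.144, 0.99, 0.0]
contact_force: [0.3, -0.1, -0.7]
width: 0.045
gripper_force: 0.0
[-0.1491 -0.118   0.0906]
```

```bash
python3 -m pendant '[{"dx":-0.025,"dy":-0.02,"dz":0,"rx":0,"ry":0,"rz":0,"hand":0.045},{"dx":-0.025,"dy":-0.02,"dz":0,"rx":0,"ry":0,"rz":0,"hand":0.045},{"dx":-0.025,"dy":-0.02,"dz":0,"rx":0,"ry":0,"rz":0,"hand":0.045},{"dx":-0.025,"dy":-0.02,"dz":0,"rx":0,"ry":0,"rz":0,"hand":0.045},{"dx":-0.025,"dy":-0.02,"dz":0.01,"rx":0,"ry":0,"rz":0,"hand":0.045},{"dx":-0.024,"dy":-0.018,"dz":0.01,"rx":0,"ry":0,"rz":0,"hand":0.045},{"dx":0,"dy":0,"dz":0,"rx":0,"ry":0,"rz":0,"hand":0.045},{"dx":0,"dy":0,"dz":0,"rx":0,"ry":0,"rz":0,"hand":0.045}]'
python3 - <<'E'
from h import *
s=manip.get_state();i=manip.get_image('wrist')
f=cv2.resize(i['frame'],(800,600),interpolation=cv2.INTER_CUBIC)
cv2.imwrite('pics/w2.png',f[:,:,::-1])
v=np.load('pose.npy');k=800/512
print(s['position'],togo((.5498,.0546,.1406)),np.degrees(np.arctan2(*rot(s['ee_rot'])[[1,0],1])))
print('knob',wproj(i,s,(.5498,.0546,.1594))*k)
print(np.round(wproj(i,s,chest2w(v[:3],[(0,.05,.1175),(0,.038,.1175),(-.098,-.17,.08),(-.098,.17,.08),(-.02,0,.121),(-.02,.02,.121),(-.02,-.02,.121)]))*k))
E
```

```text
clock: 2.03
position: [0.5492, 0.0548, 0.2101]
ee_rot: [-0.001, 0.145, 0.989, 0.0]
contact_force: [-1.1, 0.2, -0.2]
width: 0.045
gripper_force: 0.0
[0.54915319 0.05479349 0.21013907] [-0.0016 -0.0009  0.0701] 73.31558973299708
knob [[398.02160594 337.58763221]]
[[570. 330.]
 [550. 331.]
 [199. 159.]
 [715. 172.]
 [488. 298.]
 [524. 298.]
 [451. 299.]]
```

View pics/w2.png

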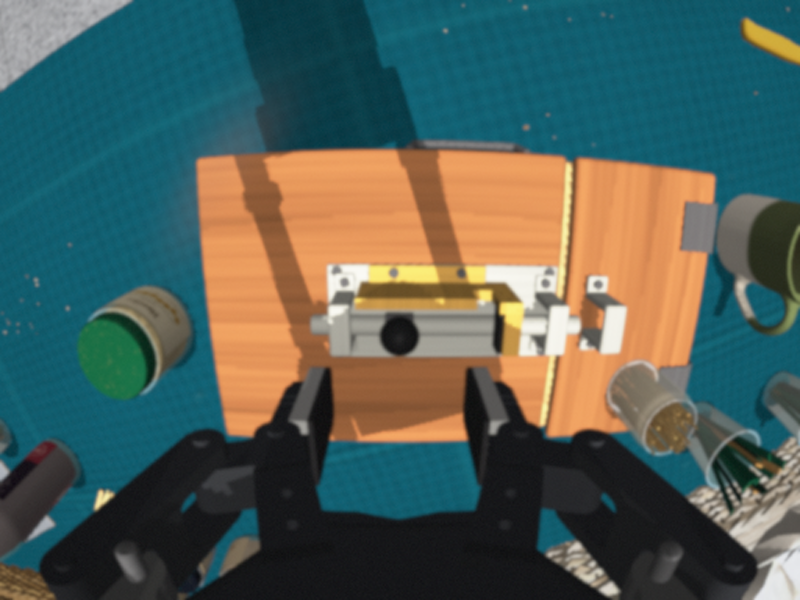

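The picture agrees with the model. The knob is at (400,335) against a predicted (398,338), and the corners are within 3 px. The stop's face shows at u≈497 and the notch gap at about u=478–495, which puts the notch near chest y=0. Next I descend and pinch.

```bash
python3 -m pendant '[{"dx":-0.001,"dy":-0.001,"dz":0.02,"rx":0,"ry":0,"rz":0,"hand":0.045},{"dx":0,"dy":0,"dz":0.02,"rx":0,"ry":0,"rz":0,"hand":0.045},{"dx":0,"dy":0,"dz":0.02,"rx":0,"ry":0,"rz":0,"hand":0.045},{"dx":0,"dy":0,"dz":0.011,"rx":0,"ry":0,"rz":0,"hand":0.045},{"dx":0,"dy":0,"dz":0,"rx":0,"ry":0,"rz":0,"hand":0.045},{"dx":0,"dy":0,"dz":0,"rx":0,"ry":0,"rz":0,"hand":0.025},{"dx":0,"dy":0,"dz":0,"rx":0,"ry":0,"rz":0,"hand":0.025},{"dx":0,"dy":0,"dz":0,"rx":0,"ry":0,"rz":0,"hand":0.025}]' 20
python3 - <<'E'
from h import *
s=manip.get_state();print(togo((.5498,.0546,.139)),s['contact_force'])
v=np.load('pose.npy');i=manip.get_image('wrist')
from scipy.optimize import brentq
s2=dict(s);s2['position']=np.array([0.54915319,0.05479349,0.21013907])
for x,z,u in ((-.017,.121,478),(-.017,.121,495),(0,.128,497),(-.01,.128,497)):
    print(x,z,u,brentq(lambda y:wproj(i,s2,chest2w(v[:3],[(x,y,z)]))[0,0]*800/512-u,-.06,.1))
E
```

```text
clock: 2.75
position: [0.5505, 0.0553, 0.1417]
ee_rot: [0.001, 0.143, 0.99, 0.0]
contact_force: [-0.1, -0.7, 0.4]
width: 0.0249
gripper_force: 0.0
[ 0.0005 -0.0008  0.0027] [-0.10894323 -0.72586151  0.36348113]
-0.017 0.121 478 -0.005267410317096687
-0.017 0.121 495 0.003963675554763266
0 0.128 497 0.004815124951940697
-0.01 0.128 497 0.00408605042335566
```

```bash
python3 -m pendant '[{"dx":0,"dy":-0.001,"dz":0.002,"rx":0,"ry":0,"rz":0,"hand":0.01},{"dx":0,"dy":0,"dz":0,"rx":0,"ry":0,"rz":0,"hand":0.01},{"dx":0,"dy":0,"dz":0,"rx":0,"ry":0,"rz":0,"hand":0.01},{"dx":0,"dy":0,"dz":0,"rx":0,"ry":0,"rz":0,"hand":0.01},{"dx":0,"dy":0,"dz":0,"rx":0,"ry":0,"rz":0,"hand":0.01},{"dx":0,"dy":0,"dz":0,"rx":0,"ry":0,"rz":0,"hand":0.01}]' 20
python3 -m pendant '[{"dx":0,"dy":0.003,"dz":0,"rx":0,"ry":0,"rz":0,"hand":0.01},{"dx":0,"dy":0.003,"dz":0,"rx":0,"ry":0,"rz":0,"hand":0.01},{"dx":0,"dy":0.003,"dz":0,"rx":0,"ry":0,"rz":0,"hand":0.01}]'
```

```text
clock: 3.3
position: [0.5502, 0.0544, 0.1402]
ee_rot: [0.001, 0.144, 0.99, 0.001]
contact_force: [-1.4, 2.4, 7.1]
width: 0.0165
gripper_force: 19.3
clock: 3.55
position: [0.5524, 0.0616, 0.1403]
ee_rot: [0.001, 0.144, 0.99, -0.001]
contact_force: [-2.5, -2.2, 7.8]
width: 0.0162
gripper_force: 19.4
```

```bash
python3 -m pendant '[{"dx":0,"dy":0.003,"dz":-0.001,"rx":0,"ry":0,"rz":0,"hand":0.01},{"dx":0,"dy":0.003,"dz":0,"rx":0,"ry":0,"rz":0,"hand":0.01},{"dx":0,"dy":0.003,"dz":0,"rx":0,"ry":0,"rz":0,"hand":0.01},{"dx":0,"dy":0.003,"dz":0,"rx":0,"ry":0,"rz":0,"hand":0.01}]'
python3 -c "
from h import *
v=np.load('pose.npy');s=manip.get_state();a=v[2];u=np.array([-np.sin(a),np.cos(a)]);w=np.array([np.cos(a),np.sin(a)])
print('chest y,x mm',(s['position'][:2]-v[:2])@u*1e3,(s['position'][:2]-v[:2])@w*1e3,'F y,x,z',s['contact_force'][:2]@u,s['contact_force'][:2]@w,s['contact_force'][2])"
```

```text
clock: 3.88
position: [0.5559, 0.0736, 0.1403]
ee_rot: [0.001, 0.144, 0.99, -0.0]
contact_force: [-2.0, -2.9, 6.8]
width: 0.0163
gripper_force: 19.8
chest y,x mm -27.669162259563773 -12.956728345721586 F y,x,z -3.377197640301863 -1.1240162942597571 6.773139307838957
```

```bash
cat > st.py <<'E'
from h import *
v=np.load('pose.npy');s=manip.get_state();a=v[2];u=np.array([-np.sin(a),np.cos(a)]);w=np.array([np.cos(a),np.sin(a)])
x,y=(s['position'][:2]-v[:2])@w*1e3,(s['position'][:2]-v[:2])@u*1e3
F=s['contact_force'];print('chest x,y,z mm %.1f %.1f %.1f'%(x,y,s['position'][2]*1e3),'F x,y,z %.1f %.1f %.1f'%(F[:2]@w,F[:2]@u,F[2]),'moment',np.round(s['moment'],2))
E
python3 -m pendant '[{"dx":0,"dy":0.003,"dz":-0.001,"rx":0,"ry":0,"rz":0,"hand":0.01},{"dx":0,"dy":0.003,"dz":-0.001,"rx":0,"ry":0,"rz":0,"hand":0.01},{"dx":0,"dy":0.003,"dz":-0.001,"rx":0,"ry":0,"rz":0,"hand":0.01}]'; python3 st.py
```

```text
clock: 4.13
position: [0.558, 0.0822, 0.1407]
ee_rot: [-0.0, 0.144, 0.99, -0.001]
contact_force: [3.5, -3.1, -13.6]
width: 0.0163
gripper_force: 19.7
chest x,y,z mm -13.3 -18.9 140.7 F x,y,z 4.3 -2.0 -13.6 moment [-0.59 -0.58 -0.02]
```

```bash
python3 -m pendant '[{"dx":0,"dy":0.002,"dz":0.001,"rx":0,"ry":0,"rz":0,"hand":0.01},{"dx":0,"dy":0.002,"dz":0.001,"rx":0,"ry":0,"rz":0,"hand":0.01},{"dx":0,"dy":0.002,"dz":0,"rx":0,"ry":0,"rz":0,"hand":0.01}]'; python3 st.py
```

```text
clock: 4.38
position: [0.5596, 0.0885, 0.1403]
ee_rot: [-0.0, 0.144, 0.99, 0.0]
contact_force: [0.0, -3.2, -1.9]
width: 0.0165
gripper_force: 20.3
chest x,y,z mm -13.6 -12.3 140.3 F x,y,z 0.9 -3.0 -1.9 moment [-0.47 -0.03 -0.01]
```

```bash
python3 -m pendant '[{"dx":0,"dy":0.002,"dz":0,"rx":0,"ry":0,"rz":0,"hand":0.01},{"dx":0,"dy":0.002,"dz":0,"rx":0,"ry":0,"rz":0,"hand":0.01},{"dx":0,"dy":0.001,"dz":0,"rx":0,"ry":0,"rz":0,"hand":0.01},{"dx":0,"dy":0.001,"dz":0,"rx":0,"ry":0,"rz":0,"hand":0.01}]'; python3 st.py;  python3 -m pendant '[{"dx":0,"dy":0.0008,"dz":0,"rx":0,"ry":0,"rz":0,"hand":0.01}]'; python3 st.py
```

```text
clock: 4.72
position: [0.5614, 0.0942, 0.1403]
ee_rot: [-0.0, 0.144, 0.99, 0.0]
contact_force: [-0.2, -2.6, -2.8]
width: 0.016
gripper_force: 20.3
chest x,y,z mm -13.5 -6.4 140.3 F x,y,z 0.6 -2.5 -2.8 moment [-0.41 -0.03 -0.02]
clock: 4.8
position: [0.5616, 0.095, 0.1403]
ee_rot: [-0.0, 0.144, 0.99, 0.0]
contact_force: [-0.2, -1.8, -2.5]
width: 0.0161
gripper_force: 20.3
chest x,y,z mm -13.5 -5.6 140.3 F x,y,z 0.3 -1.8 -2.5 moment [-0.39 -0.07  0.03]
```

```bash
python3 -m pendant '[{"dx":0,"dy":0.0006,"dz":0,"rx":0,"ry":0,"rz":0,"hand":0.01}]'; python3 st.py
```

```text
clock: 4.88
position: [0.5618, 0.0955, 0.1403]
ee_rot: [-0.0, 0.144, 0.99, 0.0]
contact_force: [0.3, -3.7, -2.8]
width: 0.0162
gripper_force: 20.3
chest x,y,z mm -13.5 -5.0 140.3 F x,y,z 1.3 -3.5 -2.8 moment [-0.38 -0.06  0.04]
```

```bash
python3 -m pendant '[{"dx":0,"dy":0.0007,"dz":0,"rx":0,"ry":0,"rz":0,"hand":0.01},{"dx":0,"dy":0.0007,"dz":0,"rx":0,"ry":0,"rz":0,"hand":0.01}]' >/dev/null; python3 st.py; python3 -m pendant '[{"dx":0,"dy":0.0007,"dz":0,"rx":0,"ry":0,"rz":0,"hand":0.01}]'>/dev/null; python3 st.py
```

```text
chest x,y,z mm -13.5 -3.7 140.3 F x,y,z 0.8 -3.1 -1.6 moment [-0.4  -0.03  0.03]
chest x,y,z mm -13.5 -3.0 140.3 F x,y,z 0.5 -2.2 -1.0 moment [-0.41 -0.   -0.01]
```

```bash
python3 -m pendant '[{"dx":0,"dy":0.0007,"dz":0,"rx":0,"ry":0,"rz":0,"hand":0.01}]' >/dev/null; python3 st.py
```

```text
chest x,y,z mm -13.5 -2.3 140.3 F x,y,z 0.9 -2.8 -2.5 moment [-0.37 -0.02 -0.02]
```

```bash
python3 -m pendant '[{"dx":0,"dy":0.0005,"dz":0,"rx":0,"ry":0,"rz":0,"hand":0.01}]' >/dev/null; python3 st.py
```

```text
chest x,y,z mm -13.5 -1.7 140.3 F x,y,z -0.1 -2.2 -1.8 moment [-0.41  0.02  0.03]
```

```bash
python3 -m pendant '[{"dx":0,"dy":0.0005,"dz":0,"rx":0,"ry":0,"rz":0,"hand":0.01}]' >/dev/null; python3 st.py
```

```text
chest x,y,z mm -13.5 -1.2 140.3 F x,y,z 1.3 -2.4 -1.4 moment [-0.38 -0.01 -0.06]
```

```bash
python3 -m pendant '[{"dx":0,"dy":0.0005,"dz":0,"rx":0,"ry":0,"rz":0,"hand":0.01}]' >/dev/null; python3 st.py
```

```text
chest x,y,z mm -13.5 -0.8 140.3 F x,y,z 0.8 -2.0 -2.0 moment [-0.34  0.03 -0.04]
```

```bash
python3 -m pendant '[{"dx":0,"dy":0.0005,"dz":0,"rx":0,"ry":0,"rz":0,"hand":0.01}]' >/dev/null; python3 st.py
```

```text
chest x,y,z mm -13.5 -0.3 140.3 F x,y,z 0.9 -2.3 -2.1 moment [-0.4   0.03  0.01]
```

```bash
python3 -m pendant '[{"dx":0,"dy":0.0005,"dz":0,"rx":0,"ry":0,"rz":0,"hand":0.01}]' >/dev/null; python3 st.py
```

```text
chest x,y,z mm -13.5 0.2 140.3 F x,y,z 0.4 -2.9 -2.4 moment [-0.33  0.02 -0.02]
```

```bash
python3 -m pendant '[{"dx":0,"dy":0.0005,"dz":0,"rx":0,"ry":0,"rz":0,"hand":0.01}]' >/dev/null; python3 st.py
```

```text
chest x,y,z mm -13.5 0.7 140.3 F x,y,z 0.7 -2.4 -1.5 moment [-0.37  0.03 -0.02]
```

```bash
python3 -m pendant '[{"dx":0,"dy":0.0005,"dz":0,"rx":0,"ry":0,"rz":0,"hand":0.01}]' >/dev/null; python3 st.py
```

```text
chest x,y,z mm -13.5 1.0 140.3 F x,y,z 0.6 -4.4 -1.0 moment [-0.6   0.04 -0.02]
```

```bash
python3 -m pendant '[{"dx":0,"dy":0.0005,"dz":0,"rx":0,"ry":0,"rz":0,"hand":0.01}]' >/dev/null; python3 st.py
```

```text
chest x,y,z mm -13.5 1.1 140.3 F x,y,z 0.8 -5.3 -0.4 moment [-0.81  0.1   0.05]
```

Contact: the stem met the stop at y≈+0.9, close to the +0.5 seen in the picture. I'll ease back a little and begin the turn.

```bash
python3 -m pendant '[{"dx":0,"dy":-0.0007,"dz":0,"rx":0,"ry":0,"rz":0,"hand":0.01},{"dx":0,"dy":-0.0007,"dz":0,"rx":0,"ry":0,"rz":0,"hand":0.01}]' >/dev/null; python3 st.py; python3 -m pendant '[{"dx":0.0028,"dy":0,"dz":0.0008,"rx":0,"ry":0,"rz":0,"hand":0.01},{"dx":0.0028,"dy":0,"dz":0.0009,"rx":0,"ry":0,"rz":0,"hand":0.01}]' >/dev/null; python3 st.py
```

```text
chest x,y,z mm -13.4 0.9 140.3 F x,y,z 0.7 -1.0 -2.0 moment [-0.09 -0.07 -0.04]
chest x,y,z mm -17.9 0.9 138.9 F x,y,z 2.9 -1.3 -4.2 moment [-0.3  -0.51 -0.03]
```

```bash
python3 -m pendant '[{"dx":0.0026,"dy":0,"dz":0.001,"rx":0,"ry":0,"rz":0,"hand":0.01},{"dx":0.0025,"dy":0,"dz":0.0011,"rx":0,"ry":0,"rz":0,"hand":0.01}]' >/dev/null; python3 st.py; python3 -m pendant '[{"dx":0.0012,"dy":0,"dz":0.0006,"rx":0,"ry":0,"rz":0,"hand":0.01}]' >/dev/null; python3 st.py
```

```text
chest x,y,z mm -23.2 0.9 136.7 F x,y,z 4.9 0.0 -3.5 moment [-0.27 -0.81  0.03]
chest x,y,z mm -24.9 0.9 136.0 F x,y,z 4.2 0.4 -3.1 moment [-0.16 -0.74  0.02]
```

```bash
python3 -m pendant '[{"dx":0.0012,"dy":0,"dz":0.0006,"rx":0,"ry":0,"rz":0,"hand":0.01}]' >/dev/null; python3 st.py
```

```text
chest x,y,z mm -26.1 0.9 135.5 F x,y,z 4.8 0.5 -2.0 moment [-0.07 -0.78  0.01]
```

```bash
python3 -m pendant '[{"dx":0.0012,"dy":0,"dz":0.0006,"rx":0,"ry":0,"rz":0,"hand":0.01}]' >/dev/null; python3 st.py
```

```text
chest x,y,z mm -27.2 0.9 134.9 F x,y,z 4.1 2.1 -1.0 moment [ 0.08 -0.69  0.03]
```

```bash
python3 -m pendant '[{"dx":0.0007,"dy":0,"dz":0.0004,"rx":0,"ry":0,"rz":0,"hand":0.01}]' >/dev/null; python3 st.py
```

```text
chest x,y,z mm -28.2 0.9 134.4 F x,y,z 4.4 1.6 -3.4 moment [ 0.02 -0.88  0.05]
```

```bash
python3 -m pendant '[{"dx":0.0005,"dy":0,"dz":0.0003,"rx":0,"ry":0,"rz":0,"hand":0.01}]' >/dev/null; python3 st.py
```

```text
chest x,y,z mm -28.7 0.9 134.1 F x,y,z 4.1 1.4 -2.3 moment [ 0.05 -0.77  0.01]
```

```bash
python3 -m pendant '[{"dx":0.0006,"dy":0,"dz":0.0004,"rx":0,"ry":0,"rz":0,"hand":0.01}]' >/dev/null; python3 st.py
```

```text
chest x,y,z mm -29.5 0.8 133.7 F x,y,z 3.7 2.1 -1.3 moment [ 0.22 -0.77  0.03]
```

```bash
python3 -m pendant '[{"dx":0.0006,"dy":0,"dz":0.0004,"rx":0,"ry":0,"rz":0,"hand":0.01}]' >/dev/null; python3 st.py
```

```text
chest x,y,z mm -30.1 0.7 133.4 F x,y,z 3.5 1.9 -1.2 moment [ 0.23 -0.77  0.04]
```

```bash
python3 -m pendant '[{"dx":0.0006,"dy":0,"dz":0.0004,"rx":0,"ry":0,"rz":0,"hand":0.01}]' >/dev/null; python3 st.py
```

```text
chest x,y,z mm -30.8 0.6 132.9 F x,y,z 4.1 2.4 -2.3 moment [ 0.21 -0.69 -0.06]
```

```bash
python3 -m pendant '[{"dx":0.001,"dy":0.0002,"dz":0.0007,"rx":0,"ry":0,"rz":0,"hand":0.01}]' >/dev/null; python3 st.py
```

```text
chest x,y,z mm -31.8 0.6 132.3 F x,y,z 3.0 2.2 -0.7 moment [ 0.13 -0.7   0.06]
```

```bash
python3 -m pendant '[{"dx":0.001,"dy":0.0001,"dz":0.0008,"rx":0,"ry":0,"rz":0,"hand":0.01}]' >/dev/null; python3 st.py
```

```text
chest x,y,z mm -33.1 0.6 131.4 F x,y,z 1.7 0.8 -0.5 moment [ 0.15 -0.59  0.  ]
```

```bash
python3 -m pendant '[{"dx":0.001,"dy":0.0001,"dz":0.0008,"rx":0,"ry":0,"rz":0,"hand":0.01}]' >/dev/null; python3 st.py
```

```text
chest x,y,z mm -34.2 0.6 130.6 F x,y,z 2.7 2.5 -0.1 moment [ 0.16 -0.45  0.06]
```

```bash
python3 -m pendant '[{"dx":0.0017,"dy":0.0001,"dz":0.0014,"rx":0,"ry":0,"rz":0,"hand":0.01},{"dx":0.0016,"dy":0.0001,"dz":0.0014,"rx":0,"ry":0,"rz":0,"hand":0.01}]' >/dev/null; python3 st.py
```

```text
chest x,y,z mm -37.8 0.7 127.7 F x,y,z 1.0 1.1 2.2 moment [ 0.14 -0.3  -0.05]
```

```bash
python3 -m pendant '[{"dx":0.0019,"dy":0.0001,"dz":0.0019,"rx":0,"ry":0,"rz":0,"hand":0.01},{"dx":0.0019,"dy":0.0001,"dz":0.002,"rx":0,"ry":0,"rz":0,"hand":0.01}]' >/dev/null; python3 st.py
```

```text
chest x,y,z mm -41.7 0.7 123.7 F x,y,z 0.5 0.7 2.1 moment [ 0.05 -0.23  0.02]
```

```bash
python3 -m pendant '[{"dx":0.0017,"dy":0,"dz":0.0022,"rx":0,"ry":0,"rz":0,"hand":0.01},{"dx":0.0017,"dy":0.0001,"dz":0.0022,"rx":0,"ry":0,"rz":0,"hand":0.01}]' >/dev/null; python3 st.py
```

```text
chest x,y,z mm -45.3 0.8 119.1 F x,y,z -0.3 -0.4 2.8 moment [ 0.03 -0.01 -0.06]
```

```bash
python3 -m pendant '[{"dx":0.0015,"dy":0,"dz":0.0023,"rx":0,"ry":0,"rz":0,"hand":0.01},{"dx":0.0015,"dy":0.0001,"dz":0.0023,"rx":0,"ry":0,"rz":0,"hand":0.01}]' >/dev/null; python3 st.py
```

```text
chest x,y,z mm -48.2 0.8 114.4 F x,y,z -1.1 -0.7 2.7 moment [-0.1   0.09 -0.04]
```

```bash
python3 -m pendant '[{"dx":0.0012,"dy":0,"dz":0.0024,"rx":0,"ry":0,"rz":0,"hand":0.01},{"dx":0.0012,"dy":0.0001,"dz":0.0025,"rx":0,"ry":0,"rz":0,"hand":0.01}]' >/dev/null; python3 st.py
```

```text
chest x,y,z mm -50.5 0.8 109.4 F x,y,z -0.8 -1.4 4.0 moment [-0.24  0.25 -0.03]
```

```bash
python3 -m pendant '[{"dx":0.001,"dy":-0.0001,"dz":0.0025,"rx":0,"ry":0,"rz":0,"hand":0.01},{"dx":0.0009,"dy":-0.0001,"dz":0.0026,"rx":0,"ry":0,"rz":0,"hand":0.01}]' >/dev/null; python3 st.py
```

```text
chest x,y,z mm -52.3 0.9 104.3 F x,y,z -3.5 -0.4 3.1 moment [-0.06  0.31  0.  ]
```

```bash
python3 -m pendant '[{"dx":0.0004,"dy":0,"dz":0.0013,"rx":0,"ry":0,"rz":0,"hand":0.01},{"dx":0.0003,"dy":0,"dz":0.0012,"rx":0,"ry":0,"rz":0,"hand":0.01}]' >/dev/null; python3 st.py
```

```text
chest x,y,z mm -53.0 0.9 101.8 F x,y,z -2.7 -2.1 2.8 moment [-0.14  0.44 -0.  ]
```

```bash
python3 -m pendant '[{"dx":0.0002,"dy":-0.0002,"dz":0.001,"rx":0,"ry":0,"rz":0,"hand":0.01}]' >/dev/null; python3 st.py;  python3 -m pendant '[{"dx":0,"dy":0,"dz":0,"rx":0,"ry":0,"rz":0,"hand":0.035},{"dx":0,"dy":0,"dz":0,"rx":0,"ry":0,"rz":0,"hand":0.035},{"dx":0,"dy":0,"dz":0,"rx":0,"ry":0,"rz":0,"hand":0.035},{"dx":0,"dy":0,"dz":0,"rx":0,"ry":0,"rz":0,"hand":0.035}]'; python3 st.py
```

```text
chest x,y,z mm -53.1 0.9 100.9 F x,y,z -3.2 -1.0 2.6 moment [-0.01  0.45 -0.04]
clock: 8.88
position: [0.5268, 0.1124, 0.1013]
ee_rot: [0.001, 0.144, 0.99, 0.0]
contact_force: [0.3, -0.9, 1.1]
width: 0.0351
gripper_force: 0.0
chest x,y,z mm -51.8 1.2 101.3 F x,y,z 0.5 -0.7 1.1 moment [ 0.03 -0.    0.02]
```

```bash
python3 -m pendant '[{"dx":0,"dy":0,"dz":-0.005,"rx":0,"ry":0,"rz":0,"hand":0.035},{"dx":0,"dy":0,"dz":-0.01,"rx":0,"ry":0,"rz":0,"hand":0.035},{"dx":0,"dy":0,"dz":-0.02,"rx":0,"ry":0,"rz":0,"hand":0.035},{"dx":0,"dy":0,"dz":-0.03,"rx":0,"ry":0,"rz":0,"hand":0.035},{"dx":0,"dy":0,"dz":-0.03,"rx":0,"ry":0,"rz":0,"hand":0.035},{"dx":0,"dy":0,"dz":-0.02,"rx":0,"ry":0,"rz":0,"hand":0.035},{"dx":0,"dy":0,"dz":0,"rx":0,"ry":0,"rz":0,"hand":0.035},{"dx":0,"dy":0,"dz":0,"rx":0,"ry":0,"rz":0,"hand":0.035}]'
python3 - <<'E'
from h import *
s=manip.get_state();i=manip.get_image('wrist');v=np.load('pose.npy')
cv2.imwrite('pics/w3.png',cv2.resize(i['frame'],(800,600),interpolation=cv2.INTER_CUBIC)[:,:,::-1])
for a in (1.0,1.1,1.2,1.25,1.32): print(a,wproj(i,s,chest2w(v[:3],[(-.055*np.sin(a),.001,.106+.055*np.cos(a))]))*800/512)
E
```

```text
clock: 9.55
position: [0.5271, 0.1124, 0.2184]
ee_rot: [0.002, 0.144, 0.99, 0.001]
contact_force: [-0.1, -0.0, -0.9]
width: 0.0347
gripper_force: 0.0
1.0 [[397.061021  322.1689127]]
1.1 [[397.05430754 314.1425401 ]]
1.2 [[397.04903524 307.08121573]]
1.25 [[397.04692834 303.93130919]]
1.32 [[397.04455443 299.95982091]]
```

View pics/w3.png

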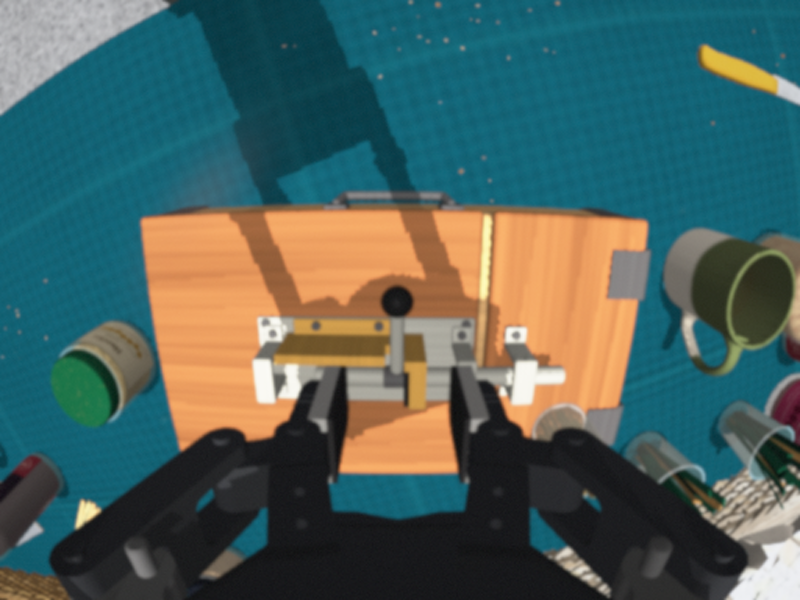

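The knob is at (398,301), which matches an angle of about 1.3 rad. The bolt passes through the keeper at (520,375), and the jars and mug stand where they were.

```bash
python3 -c "
from rig import manip
print(manip.sign_off())"
```

```text
the job is handed in; nothing more can be done
None
```

The chest is locked and the job is handed in at about 9.6 s. The bolt is through the keeper (about 51 mm of travel) and the handle is down in the notch at about 1.3 rad. The gripper is clear, the sticks, jar and mug look undisturbed, and the hand-in gave no verdict.

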